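# Weigh the moisture tin that stands behind the sample containers

### The arm

A 6-joint arm with a two-finger parallel gripper is mounted at the origin on the work surface. World frame = base frame: x ahead of the robot, y to its left, z up, the work surface at z = 0. Lengths are in m, angles in degrees, forces in N, time in s.
With the tool pointing down it reaches from about 0.35 to 0.85 m from the base axis. Payload 8.1 kg.
Tool frame: the origin (TCP) lies midway between the tips of the shut fingers; the grasp point (between the pads) lies 19 mm behind it; y points along the fingers, z is the direction in which the jaws open and shut, and the axes are right-handed (so a half turn about y gives the same grasp; the last joint's range is limited). The gripper opens to 85 mm and grips with 20 to 120 N. Pads are 22 mm wide; open, the fingers measure 114 mm over their backs; the gripper's body (76 mm by 85 mm) begins 54 mm behind the grasp point. The pads swing forward as they close: fully open they stand 13 mm farther back than shut.
Start: joints at [-71.356, 7.471, 85.268, -0, 87.261, -4.893], TCP at [0.24, -0.55, 0.231] pointing down, gripper open.
Joint ranges: [-169.43, 169.43], [-51.17, 129.36], [1.28, 143.12], [-76.62, 256.62], [0, 156.53], [-152.29, 152.29]. Speed limits (degrees/s): [136.94, 136.94, 159.86, 180, 180, 180].

### API

Orientations are given as a 3x3 rotation matrix whose columns are the frame's x, y, z axes.
In Python, from bench import ctrl gives the robot as it stands.
- The arm moves only by the tool send_rows, never from a script. Its argument "motion" is a list of rows, each a list of 6 numbers: the shift along the world's x, y, z in mm, then the turn, a rotation vector about the world's x, y, z in degrees. A call has 1 to 10 rows; each row is the pose to reach, as a shift and turn from the pose commanded when the call began; what a row does not reach only later rows make up. A row lasts 1/12 s, in which the tool goes at most 41.7 mm and 7.16 degrees, less where a joint would pass 70% of its speed; a pose out of reach is approached as far as the arm can. A call with a gripper value outside its range is refused whole. "claw" is the finger opening in mm, from 0 to 85.4, set as the call begins (left out, the last holds). The fingers move at their own pace and stop on an object; the grip force is fixed at half the most. Time passes only in rows, so rows that repeat a pose let the fingers close. It gives the time, the measured TCP pose, the force and the opening at its end, in the units of the state.
- ctrl.observe(): the state, without advancing time (a new reading comes with each control period).
- ctrl.camera(name): name is "side" or "top"; returns a dict with "color" (400x640x3 uint8, red, green, blue), "fx", "fy", "cx", "cy" (pixels), "position" and "orientation" of the camera in the world. Camera axes: x right, y down, z forward; pixel columns grow to the right and rows downward; lengths in m; the calibration is good to about 2 mm. A picture is of the moment at which its call begins. There is no depth.
- ctrl.close_job(): hands the job in, once; it reports no verdict.
The state is a dict: "clock": time; "qpos": joint angles; "joint_velocities": joint speeds; "joint_efforts": joint torques, N m; "eef_pos": TCP position; "ee_rot": TCP orientation; "force": force on the tool from outside, world axes, zero at the start; "wrist_torque": the same for the moment, N m; "opening": opening from 0.0 (shut) to 1.0 (fully open).
Only numpy, scipy, OpenCV 4.12 (cv2) and the standard library are available. Lean on these libraries where they do the work, as an engineer would, in place of code of your own. Each camera call takes 0.05 s, during which the arm holds its last target. There are 200 camera calls.

### The job

The small flat aluminium tin on the dark steel oven tray has to be weighed, but the conical flask, the brown bottle and the jar stand close around it: first set all three aside, upright, on the grey board, then stand the tin in the middle of the balance's pan, and then put the flask, the bottle and the jar each back where it stood on the tray, since its place tells which sample it is. Set everything down gently without dropping it, leave the tin on the pan, and leave the glass bowl, the crucible and the wash bottle where they are.

Things in the scene. Friction and masses are not known exactly. Their poses are not given: they have to be found in the camera images.
- flask_center (a point): Stoppered conical flask of clear glass, 119 mm tall in all: base 64 mm across, cone narrowing to a straight upright neck 28 mm across from 74 to 105 mm above its underside, then a dark rubber stopper 25 mm across up to 119 mm. Grip it by the neck. Round about its z axis (up), so its yaw means nothing; 0.08 to 0.17 kg. This point is on its axis, 60 mm above its underside.
- bottle_center (a point): Brown (amber) glass bottle, 114 mm tall: body 60 mm across up to 60 mm, shoulder tapering to a 27 mm neck at 76 mm, black screw cap 34 mm across from 84 to 114 mm above its underside. Grip it by the cap. Round about z (up); 0.11 to 0.22 kg. This point is on its axis, 57 mm above its underside.
- jar_center (a point): Straight clear glass jar with a white screw lid, 106 mm tall, 52 mm across all the way up (lid from 86 to 106 mm). Round about z (up); 0.10 to 0.21 kg. This point is on its axis, 53 mm above its underside.
- tin_center (a point): Flat round aluminium tin with a close-fitting lid that stays on, 57 mm across, 34 mm tall, about 60 g. It stands on the tray with the flask, the bottle and the jar close around it: one on its robot-side (the tray's -x side), one to its left (tray +y), one to its right (tray -y), which is where varies, each with its axis about 70 mm from the tin's axis. Round about z (up). This point is on its axis, 17 mm above its underside.
- tray: Fixed shallow tray of dark steel, 240 mm (its x) by 270 mm (its y); floor 4 mm thick, rim 12 mm high above the bench. Origin at the centre of its underside, on the bench; x points away from the robot, y to the left, z up, turned by its yaw. Flask, bottle, jar, tin, dish and crucible stand on its floor, 4 mm above the bench.
- board: Fixed flat board of grey heat-proof material, empty at the start, the place to set the flask, bottle and jar aside: 280 mm (its x) by 130 mm (its y) by 10 mm thick, to the left or the right of the tray. Origin at the centre of its underside, on the bench; its top is 10 mm above the bench.
- pan (a point): Centre of the top face of the balance's round steel pan, 120 mm across, flat, 52 mm above the bench and standing 12 mm proud of the white balance housing (200 by 150 mm); the display is on the robot's side. The balance is fixed, on the side of the tray where the board is not. z up; x points away from the robot, turned by the balance's yaw. The pan does not move.
- dish: Leave alone: small clear glass bowl, 68 mm across, 40 mm tall, standing in the far left corner of the tray. Origin at the centre of its underside.
- crucible: Leave alone: small white porcelain crucible, 40 mm across, 32 mm tall, standing in the robot-side left corner of the tray. Origin at the centre of its underside.
- wash_bottle: Leave alone: soft plastic wash bottle with a bent spout, 62 mm across, 179 mm tall, standing on the bench beyond the tray. Origin at the centre of its underside.
Things that resemble listed ones, but are neither listed nor needed, are in the scene too. Leave any orange or turquoise look-alike of the part that bears tin_center alone.

How it is judged (in metres and radians):
On the way, in this order (a step that is already met when the one before it is completed fails the run):
1. the flask, the bottle and the jar all stand upright and released on the grey board (x of flask_center in the frame of board between -0.13 and 0.13 m and y of flask_center in the frame of board between -0.055 and 0.055 m and z of flask_center in the frame of board between 0.064 and 0.076 m and linear speed of each of flask, bottle, jar below 0.03 m/s and angle between each of flask_center, bottle_center, jar_center's own z axis and vertical below 0.12 rad and contact force between the fingers and flask below 0.1 N and x of bottle_center in the frame of board between -0.13 and 0.13 m and y of bottle_center in the frame of board between -0.055 and 0.055 m and z of bottle_center in the frame of board between 0.061 and 0.073 m and contact force between the fingers and bottle below 0.1 N and x of jar_center in the frame of board between -0.13 and 0.13 m and y of jar_center in the frame of board between -0.055 and 0.055 m and z of jar_center in the frame of board between 0.057 and 0.069 m and contact force between the fingers and jar below 0.1 N), for 0.2 s.
2. the tin stands released on the middle of the balance's pan (horizontal distance between tin_center and pan below 0.015 m and z of tin_center in the frame of pan between 0.011 and 0.023 m and linear speed of tin below 0.03 m/s and angle between tin_center's own z axis and vertical below 0.12 rad and contact force between the fingers and tin below 0.1 N), for 0.2 s.
At the end, for the whole second after the job is handed in: The tin stands upright on the pan with its axis within 15 mm of the pan's centre; the flask, the bottle and the jar each stand upright on the tray within 15 mm of where they stood at the start; all four are released and at rest (horizontal distance between tin_center and pan below 0.015 m and z of tin_center in the frame of pan between 0.011 and 0.023 m and linear speed of each of tin, flask, bottle, jar below 0.03 m/s and angle between each of tin_center, flask_center, bottle_center, jar_center's own z axis and vertical below 0.12 rad and distance of each of flask_center, bottle_center, jar_center from where it was at the start of the episode below 0.015 m); the robot touches nothing.
It fails at once if the dish is shifted by more than 25 mm or tipped (distance of dish from where it was at the start of the episode above 0.025 m or angle between dish's own z axis and vertical above 0.5 rad).
It fails at once if the crucible is shifted by more than 25 mm or tipped (distance of crucible from where it was at the start of the episode above 0.025 m or angle between crucible's own z axis and vertical above 0.5 rad).
It fails at once if the wash bottle is shifted by more than 25 mm or tipped (distance of wash_bottle from where it was at the start of the episode above 0.025 m or angle between wash_bottle's own z axis and vertical above 0.5 rad).
It fails at once if the flask, bottle, jar or tin is dropped (falls free at over 0.6 m/s) ((linear speed of flask above 0.6 m/s and contact force between the fingers and flask below 0.05 N) or (linear speed of bottle above 0.6 m/s and contact force between the fingers and bottle below 0.05 N) or (linear speed of jar above 0.6 m/s and contact force between the fingers and jar below 0.05 N) or (linear speed of tin above 0.6 m/s and contact force between the fingers and tin below 0.05 N)).
It fails at once if the flask, bottle, jar or tin is knocked over (angle between any of flask_center, bottle_center, jar_center, tin_center's own z axis and vertical above 0.7 rad).
It also fails if it takes over 141 s, if anything falls off the work surface, if the arm or the gripper's body presses on something with over 40 N, if the wrist force passes 120 N, or if a joint passes its speed limit or range.

## Working session

There is one attempt and no reset: what is moved stays moved. The work goes in short steps, Python scripts to look and compute and a tool call to move; the robot and the scene stay as the last step left them, time stands still between calls to the robot, and variables do not carry over. Pictures are saved under pics/ and viewed, about 12 in all and at most 16, crops included, and the job is handed in when it is done.

Besides the shell and the picture viewer there is one more tool, called after "Request:" by a JSON object that holds its "name" and its "arguments", one argument or row to a line. send_rows: Moves the arm, as the interface text tells. Its arguments: {"type":"object","properties":{"motion":{"type":"array"},"claw":{"type":"number"}},"required":["motion"]}

```bash
mkdir -p pics; ls; python3 - <<'E'
from bench import ctrl
import cv2
s=ctrl.observe(); print({k:s[k] for k in('clock','eef_pos','ee_rot','opening','force')})
for n in('top','side'):
    c=ctrl.camera(n); cv2.imwrite(f'pics/{n}0.png',c['color'][:,:,::-1])
    print(n,{k:c[k] for k in c if k!='color'})
E
```

```text
pics
{'clock': 0.0, 'eef_pos': array([ 0.23946305, -0.54954757,  0.23024652]), 'ee_rot': array([[-9.16780641e-01, -6.02117693e-04,  3.99390654e-01],
       [-3.99391081e-01,  1.74573652e-03, -9.16778990e-01],
       [-1.45221998e-04, -9.99998295e-01, -1.84093788e-03]]), 'opening': 1.0007978249247387, 'force': array([ 0.21325895,  0.02387482, -0.02131965])}
top {'fx': 433.9357727257826, 'fy': 433.9357727257826, 'cx': 326.44518752273694, 'cy': 201.58471139908335, 'position': array([0.48094421, 0.01169943, 0.91405231]), 'orientation': array([[-0.00212548, -0.9890456 ,  0.14759502],
       [-0.99962522, -0.0019269 , -0.02730765],
       [ 0.02729291, -0.14759775, -0.98867083]])}
side {'fx': 369.4520495214599, 'fy': 369.4520495214599, 'cx': 325.81941146606545, 'cy': 195.77813354476035, 'position': array([0.23320971, 0.52278827, 0.66785652]), 'orientation': array([[-0.81372252, -0.41050822,  0.41150779],
       [-0.58090925,  0.54998528, -0.60005053],
       [ 0.02000245, -0.72732331, -0.68600343]])}
```

View pics/top0.png

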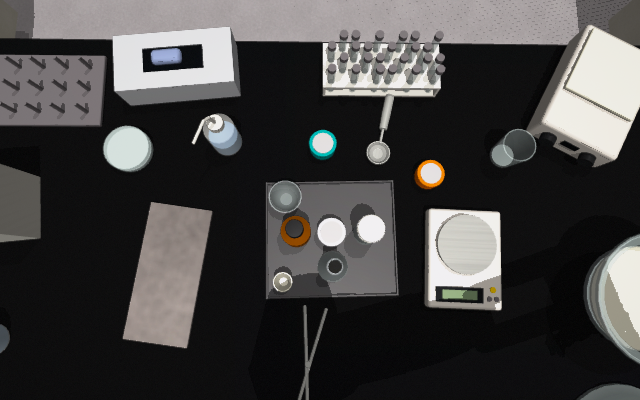

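View pics/side0.png

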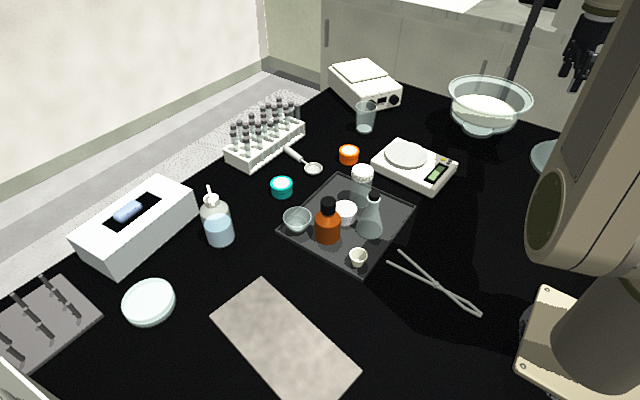

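The top view shows bottle cap (295,230), tin (331,232), jar lid (371,228) and flask stopper (335,266) on the tray, with the board at left and the balance pan at (467,244). Possible mix-ups for the tin are the turquoise one (322,144), the orange one (430,173) and the jar lid (371,228). The plain one at (331,232), between the three vessels on the tray, fits the description. I'll check it in a close crop.

```bash
cat > h.py <<'E'
import numpy as np, cv2
from bench import ctrl
def ray(c,u,v,z):
    d=c['orientation']@np.array([(u-c['cx'])/c['fx'],(v-c['cy'])/c['fy'],1.]); p=np.array(c['position'])
    return p+d*(z-p[2])/d[2]
def proj(c,P):
    q=np.array(c['orientation']).T@(np.array(P)-c['position']); return np.array([c['cx']+c['fx']*q[0]/q[2],c['cy']+c['fy']*q[1]/q[2]])
def crop(c,u0,u1,v0,v1,s,name):
    cv2.imwrite(name,cv2.resize(c['color'][v0:v1,u0:u1,::-1],None,fx=s,fy=s,interpolation=cv2.INTER_CUBIC))
E
python3 - <<'E'
from h import *
t=ctrl.camera('top'); s=ctrl.camera('side')
a=cv2.resize(t['color'][175:303,255:405,::-1],None,fx=4,fy=4,interpolation=cv2.INTER_CUBIC)
cv2.imwrite('pics/tcrop.png',a)
crop(s,270,420,155,275,5,'pics/scrop.png')
g=cv2.cvtColor(t['color'],cv2.COLOR_RGB2GRAY); hsv=cv2.cvtColor(t['color'],cv2.COLOR_RGB2HSV)
def blobs(m,box,amin):
    M=np.zeros_like(g); u0,u1,v0,v1=box; M[v0:v1,u0:u1]=m[v0:v1,u0:u1].astype(np.uint8)*255
    out=[]
    for k in cv2.findContours(M,cv2.RETR_EXTERNAL,cv2.CHAIN_APPROX_NONE)[0]:
        if cv2.contourArea(k)>amin: out.append(k)
    return out
for k in blobs(g>170,(300,395,205,250),100):
    (u,v),r=cv2.minEnclosingCircle(k); print('white',u,v,r,'z38',ray(t,u,v,.038)[:2],'z110',ray(t,u,v,.110)[:2])
for k in blobs((g<70)&(hsv[...,1]<120),(280,310,215,243),60)+blobs(g<50,(322,350,252,280),60):
    (u,v),r=cv2.minEnclosingCircle(k); print('dark',u,v,r,cv2.contourArea(k),ray(t,u,v,.118)[:2],ray(t,u,v,.123)[:2])
for k in blobs(g>70,(110,225,190,360),2000):
    b=cv2.boxPoints(cv2.minAreaRect(k)); P=[ray(t,*q,.010)[:2] for q in b]; print('board',np.round(b),np.round(P,4),np.mean(P,0),[np.linalg.norm(P[i]-P[i-1]) for i in range(4)])
for k in blobs((g>120),(420,510,200,315),2000):
    b=cv2.boxPoints(cv2.minAreaRect(k)); P=[ray(t,*q,.040)[:2] for q in b]; print('balance',np.round(b),np.round(P,4),np.mean(P,0),[np.linalg.norm(P[i]-P[i-1]) for i in range(4)])
c=cv2.HoughCircles(cv2.medianBlur(g,3)[200:290,425:505],cv2.HOUGH_GRADIENT,1.0,100,param1=80,param2=15,minRadius=26,maxRadius=34)
print(c); u,v,r=c[0,0]; print('pan',ray(t,u+425,v+200,.052),r*.862/433.9)
E
```

```text
white 331.2640380859375 231.5786590576172 14.334794998168945 z38 [ 0.55043385 -0.02211344] z110 [ 0.54472272 -0.01933447]
white 370.93505859375 228.41558837890625 14.142988204956055 z38 [ 0.55685973 -0.10268476] z110 [ 0.55062047 -0.09328388]
dark 294.0 228.5 9.013978004455566 227.5 [0.54973824 0.04936918] [0.54930614 0.04913258]
dark 334.31396484375 266.43023681640625 6.183711528778076 100.5 [ 0.48075328 -0.02432926] [ 0.48075448 -0.02410297]
board [[122. 338.]
 [148. 199.]
 [212. 211.]
 [186. 350.]] [[0.3404 0.3935]
 [0.621  0.3583]
 [0.5961 0.2252]
 [0.3166 0.2666]] [0.46849687 0.31090215] [np.float64(0.1290899537461006), np.float64(0.2828711866485015), np.float64(0.13543362657914615), np.float64(0.2825423008653445)]
balance [[428. 309.]
 [428. 209.]
 [501. 209.]
 [501. 309.]] [[ 0.3971 -0.2128]
 [ 0.5965 -0.2202]
 [ 0.5967 -0.3712]
 [ 0.3964 -0.3588]] [ 0.49668419 -0.29076439] [np.float64(0.14594082552125417), np.float64(0.19953162438173094), np.float64(0.15103798420924291), np.float64(0.20069306765494008)]
[[[42.5 42.5 32.3]]]
pan [ 0.52748423 -0.2940321   0.052     ] 0.064168245
```

View pics/tcrop.png

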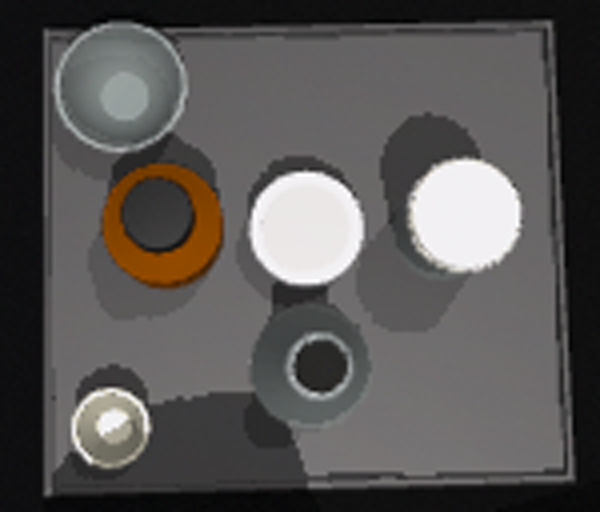

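View pics/scrop.png

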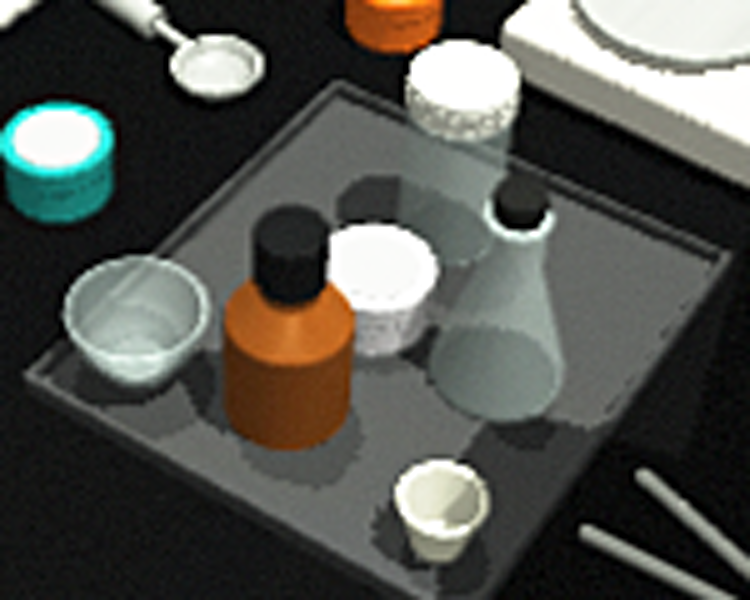

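The crop shows the plain aluminium tin at tray centre (crop 307,228), with bottle left, jar right and flask on the robot side. Axis distances come out at 70–71.5 mm, which matches the description. The order will be bottle, flask, jar. I'm starting toward the bottle.

Request:
{"name": "send_rows", "arguments": {
  "motion": [
    [15,30,0,0,0,4],
    [45,90,0,0,0,10],
    [62,120,0,0,0,17],
    [80,155,0,0,0,24],
    [98,190,0,0,0,30],
    [116,225,0,0,0,37],
    [134,260,0,0,0,44],
    [150,292,0,0,0,50],
    [165,320,0,0,0,56],
    [175,340,0,0,0,60]
  ],
  "claw": 70
}}

```text
clock: 1.03
eef_pos: [0.4156, -0.207, 0.2313]
ee_rot: [[-0.105, 0.001, 0.994], [-0.994, 0.001, -0.105], [-0.001, -1.0, 0.001]]
force: [-0.2, 0.1, 0.1]
opening: 0.823
```

Request:
{"name": "send_rows", "arguments": {
  "motion": [
    [15,30,0,0,0,2],
    [32,65,0,0,0,4],
    [50,100,0,0,0,6],
    [68,135,0,0,0,6.5],
    [86,170,0,0,0,6.5],
    [104,202,0,0,0,6.5],
    [120,230,-10,0,0,6.5],
    [130,250,-20,0,0,6.5],
    [135,259,-40,0,0,6.5],
    [135,259,-50,0,0,6.5]
  ]
}}

```text
clock: 1.87
eef_pos: [0.5494, 0.0512, 0.179]
ee_rot: [[0.003, -0.002, 1.0], [-1.0, 0.001, 0.003], [-0.001, -1.0, -0.002]]
force: [-1.4, -0.3, -1.3]
opening: 0.82
```

```bash
python3 - <<'E'
from h import *
s=ctrl.observe(); print(s['clock'],s['eef_pos'],np.round(s['ee_rot'],3),s['opening'],s['force'])
t=ctrl.camera('top'); crop(t,240,410,150,310,4,'pics/a.png')
# pan circle: bright-ness edge contour
g=cv2.cvtColor(t['color'],cv2.COLOR_RGB2GRAY); crop(t,420,510,200,315,5,'pics/pan.png')
E
```

```text
1.8667 [0.54937831 0.05123004 0.17897872] [[ 0.003 -0.002  1.   ]
 [-1.     0.001  0.003]
 [-0.001 -1.    -0.002]] 0.8198305001531699 [-1.38404516 -0.25082571 -1.31885997]
```

View pics/pan.png

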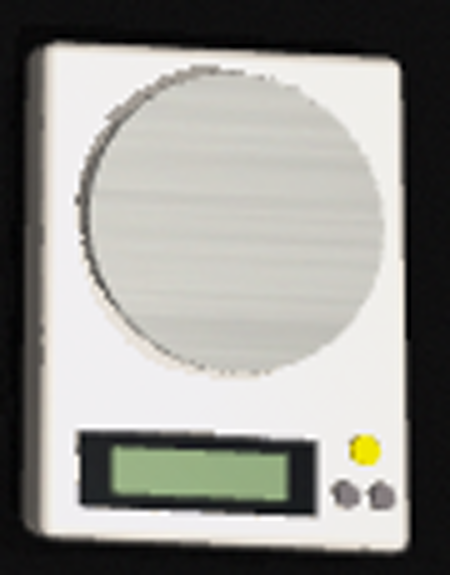

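The pan's top face is centred near pixel (467.4, 244.4) with a radius of about 30 px, which matches 60 mm. That puts it at roughly (0.524, -0.293). Now I lower onto the bottle cap.

Request:
{"name": "send_rows", "arguments": {
  "motion": [
    [0,0,-6,0,0,0],
    [0,0,-20,0,0,0],
    [0,0,-38,0,0,0],
    [0,0,-56,0,0,0],
    [0,0,-72,0,0,0],
    [0,0,-85,0,0,0],
    [0,0,-94,0,0,0],
    [0,0,-98,0,0,0],
    [0,0,-99,0,0,0],
    [0,0,-99,0,0,0]
  ]
}}

```text
clock: 2.75
eef_pos: [0.55, 0.0487, 0.0828]
ee_rot: [[0.0, 0.001, 1.0], [-1.0, -0.0, 0.0], [0.0, -1.0, 0.001]]
force: [0.5, -0.3, 0.9]
opening: 0.821
```

```bash
python3 - <<'E'
from h import *
t=ctrl.camera('top');s=ctrl.camera('side'); crop(s,270,420,135,255,5,'pics/b.png')
E
```

```text
(no output)
```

View pics/b.png

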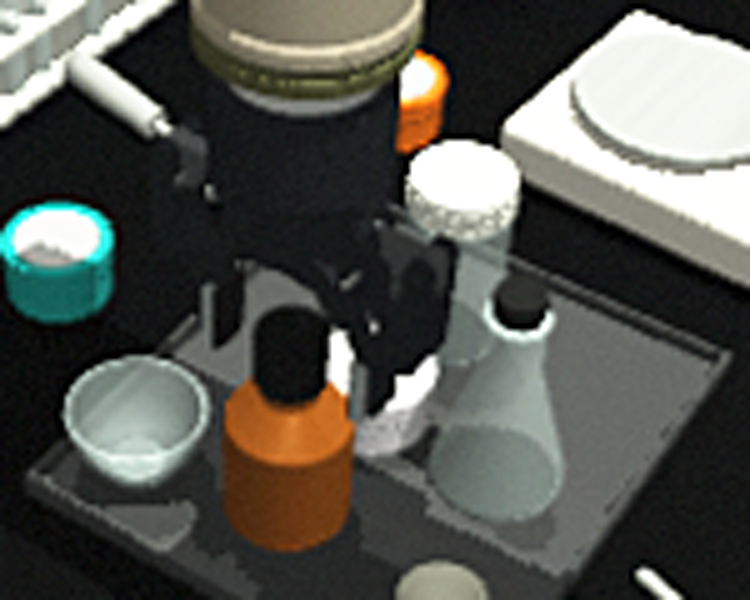

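The fingers straddle the cap, with tips at crop (225,345) and (385,405) and the cap at (290,355). Closing now.

Request:
{"name": "send_rows", "arguments": {
  "motion": [
    [0,0,0,0,0,0],
    [0,0,0,0,0,0],
    [0,0,0,0,0,0],
    [0,0,0,0,0,0],
    [0,0,0,0,0,0],
    [0,0,0,0,0,0]
  ],
  "claw": 0
}}

```text
clock: 3.35
eef_pos: [0.5503, 0.049, 0.083]
ee_rot: [[0.001, 0.001, 1.0], [-1.0, 0.0, 0.001], [-0.0, -1.0, 0.001]]
force: [0.3, 0.7, 4.7]
opening: 0.383
```

```bash
python3 - <<'E'
from h import *
s=ctrl.camera('side'); crop(s,270,420,135,255,5,'pics/c.png'); o=ctrl.observe(); print(o['opening']*85.4,o['force'],o['eef_pos'])
for P in [(.55,.0494,.118),(.55,.0494,.088)]: print((proj(s,P)-[270,135])*5)
E
```

```text
33.04917004078351 [ 1.49810708 -0.10446069  5.28500312] [0.55028179 0.04896461 0.08300849]
[293.6062762 326.1100569]
[291.87383429 375.1734427 ]
```

View pics/c.png

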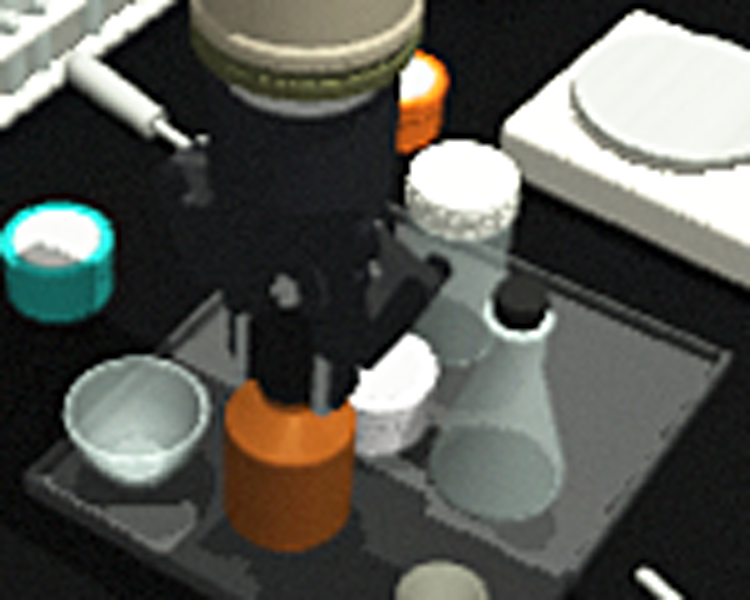

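Opening is 33 mm on the 34 mm cap, so the grip is good. Lifting and carrying to the board.

Request:
{"name": "send_rows", "arguments": {
  "motion": [
    [0,0,3,0,0,0],
    [0,0,10,0,0,0],
    [0,0,20,0,0,0],
    [0,0,32,0,0,0],
    [0,0,45,0,0,0],
    [0,0,57,0,0,0],
    [0,4,67,0,0,0],
    [0,14,75,0,0,0],
    [1,28,80,0,0,0],
    [2,46,80,0,0,0]
  ]
}}

```text
clock: 4.23
eef_pos: [0.5526, 0.0956, 0.1646]
ee_rot: [[-0.0, 0.003, 1.0], [-1.0, 0.0, -0.0], [-0.0, -1.0, 0.003]]
force: [0.5, 0.1, -1.5]
opening: 0.38
```

Request:
{"name": "send_rows", "arguments": {
  "motion": [
    [1,22,0,0,0,0],
    [2,46,0,0,0,0],
    [4,72,0,0,0,0],
    [5,98,0,0,0,0],
    [7,124,0,0,0,0],
    [8,148,0,0,0,0],
    [9,170,-4,0,0,0],
    [10,187,-12,0,0,0],
    [11,198,-22,0,0,0],
    [11,203,-34,0,0,0]
  ]
}}

```text
clock: 5.07
eef_pos: [0.5626, 0.3003, 0.1283]
ee_rot: [[0.002, 0.001, 1.0], [-1.0, 0.001, 0.002], [-0.001, -1.0, 0.001]]
force: [0.3, 0.1, -1.1]
opening: 0.377
```

Request:
{"name": "send_rows", "arguments": {
  "motion": [
    [0,0,-10,0,0,0],
    [0,0,-19,0,0,0],
    [0,0,-27,0,0,0],
    [0,0,-33,0,0,0],
    [0,0,-36,0,0,0],
    [0,0,-38,0,0,0],
    [0,0,-39,0,0,0],
    [0,0,-39,0,0,0],
    [0,0,-39,0,0,0]
  ]
}}

```text
clock: 5.82
eef_pos: [0.563, 0.298, 0.0899]
ee_rot: [[0.0, 0.001, 1.0], [-1.0, 0.0, 0.0], [-0.0, -1.0, 0.001]]
force: [0.7, -0.8, -1.3]
opening: 0.378
```

Request:
{"name": "send_rows", "arguments": {
  "motion": [
    [0,0,-0.5,0,0,0],
    [0,0,-1,0,0,0],
    [0,0,-1,0,0,0],
    [0,0,-1,0,0,0]
  ]
}}

```text
clock: 6.15
eef_pos: [0.5631, 0.2981, 0.089]
ee_rot: [[0.001, 0.001, 1.0], [-1.0, 0.0, 0.001], [-0.0, -1.0, 0.001]]
force: [-0.5, -0.3, 1.5]
opening: 0.383
```

```bash
python3 - <<'E'
from h import *
o=ctrl.observe(); print(o['opening']*85.4,o['force'],o['eef_pos'])
s=ctrl.camera('side'); crop(s,190,390,200,400,3,'pics/d.png')
E
```

```text
32.734959989946354 [-0.52798383 -0.32024698  1.54937205] [0.56308365 0.29814433 0.08902471]
```

View pics/d.png

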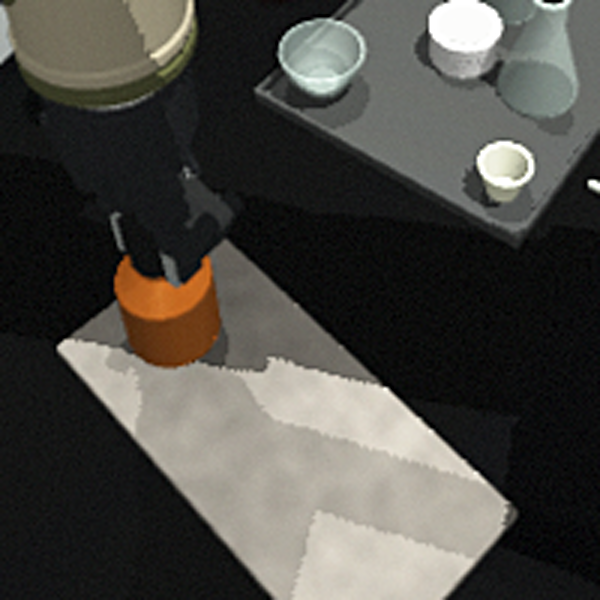

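The bottle stands on the board, and the wrist force changed sign to +1.5 N on contact. I'll release it, rise, and go to the flask with a 90° turn.

Request:
{"name": "send_rows", "arguments": {
  "motion": [
    [0,0,0,0,0,0],
    [0,0,0,0,0,0],
    [0,0,0,0,0,0],
    [0,0,0,0,0,0],
    [0,0,6,0,0,0],
    [0,0,20,0,0,0],
    [0,0,42,0,0,0],
    [0,0,66,0,0,0],
    [0,0,85,0,0,0],
    [0,0,92,0,0,0]
  ],
  "claw": 66
}}

```text
clock: 7.03
eef_pos: [0.5646, 0.2988, 0.186]
ee_rot: [[0.001, 0.006, 1.0], [-1.0, 0.003, 0.001], [-0.003, -1.0, 0.006]]
force: [-0.2, 0.7, 0.4]
opening: 0.772
```

Request:
{"name": "send_rows", "arguments": {
  "motion": [
    [-3,-12,0,0,0,5],
    [-12,-40,0,0,0,12],
    [-20,-72,0,0,0,19],
    [-28,-106,0,0,0,26],
    [-37,-140,0,0,0,33],
    [-46,-174,0,0,0,40],
    [-54,-208,0,0,0,47],
    [-62,-240,0,0,0,54],
    [-70,-268,0,0,0,61],
    [-75,-290,0,0,0,68]
  ]
}}

```text
clock: 7.87
eef_pos: [0.4867, 0.0059, 0.1805]
ee_rot: [[0.929, 0.0, 0.369], [-0.369, -0.001, 0.929], [0.0, -1.0, -0.0]]
force: [-0.1, -0.6, 0.7]
opening: 0.772
```

Request:
{"name": "send_rows", "arguments": {
  "motion": [
    [-4,-18,0,0,0,7],
    [-6,-28,0,0,0,14],
    [-7,-32,0,0,0,20],
    [-7,-32,0,0,0,22],
    [-7,-32,-8,0,0,22],
    [-7,-32,-24,0,0,22],
    [-7,-32,-42,0,0,22],
    [-7,-32,-52,0,0,22],
    [-7,-32,-54,0,0,22],
    [-7,-32,-54,0,0,22]
  ]
}}

```text
clock: 8.7
eef_pos: [0.4798, -0.0238, 0.1253]
ee_rot: [[1.0, -0.002, -0.0], [0.0, 0.0, 1.0], [-0.002, -1.0, 0.0]]
force: [-0.8, 0.6, 0.9]
opening: 0.773
```

```bash
python3 - <<'E'
from h import *
o=ctrl.observe(); print(o['clock'],o['opening']*85.4,o['force'],o['eef_pos'])
s=ctrl.camera('side'); crop(s,200,440,130,390,3,'pics/e.png')
E
```

```text
8.7 66.05471502859305 [-0.81840501  0.55477997  0.87901108] [ 0.47981925 -0.02378147  0.12529767]
```

View pics/e.png

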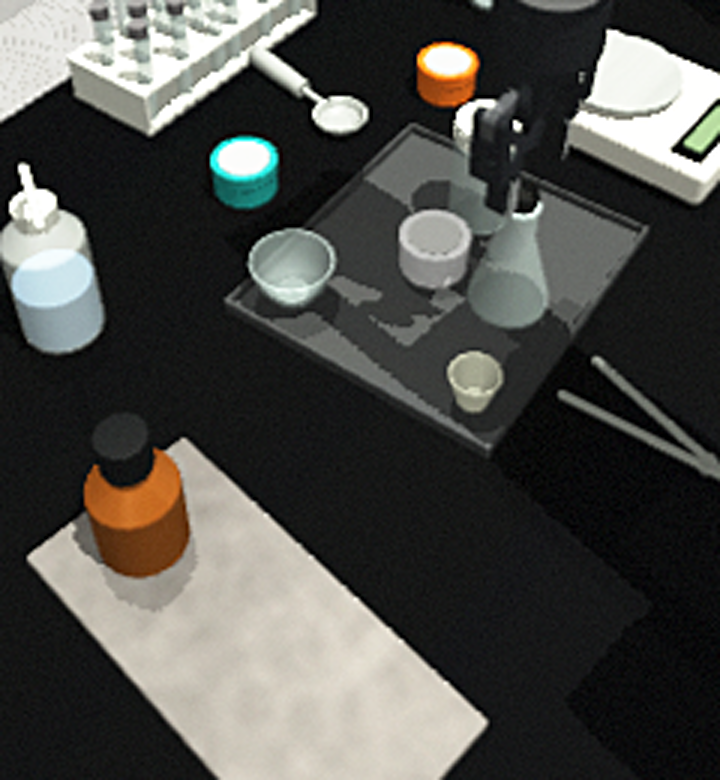

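The bottle stands upright on the board and the fingers straddle the flask's stopper. Lowering and gripping the neck.

Request:
{"name": "send_rows", "arguments": {
  "motion": [
    [0,0,-6,0,0,0],
    [0,0,-16,0,0,0],
    [0,0,-28,0,0,0],
    [0,0,-38,0,0,0],
    [0,0,-46,0,0,0],
    [0,0,-49,0,0,0],
    [0,0,-50,0,0,0],
    [0,0,-50,0,0,0]
  ]
}}

```text
clock: 9.42
eef_pos: [0.4804, -0.0241, 0.0759]
ee_rot: [[1.0, -0.001, -0.001], [0.001, 0.0, 1.0], [-0.001, -1.0, 0.0]]
force: [0.3, 0.3, 0.5]
opening: 0.773
```

Request:
{"name": "send_rows", "arguments": {
  "motion": [
    [0,0,0,0,0,0],
    [0,0,0,0,0,0],
    [0,0,0,0,0,0],
    [0,0,0,0,0,0],
    [0,0,0,0,0,0],
    [0,0,0,0,0,0]
  ],
  "claw": 0
}}

```text
clock: 9.92
eef_pos: [0.4812, -0.0243, 0.077]
ee_rot: [[1.0, 0.001, -0.001], [0.001, -0.0, 1.0], [0.001, -1.0, -0.0]]
force: [-1.3, -2.7, 5.5]
opening: 0.31
```

Request:
{"name": "send_rows", "arguments": {
  "motion": [
    [0,0,3,0,0,0],
    [0,0,10,0,0,0],
    [0,0,20,0,0,0],
    [0,0,32,0,0,0],
    [0,0,45,0,0,0],
    [0,4,57,0,0,0],
    [0,12,67,0,0,0],
    [-1,26,75,0,0,0],
    [-2,46,80,0,0,0],
    [-3,70,80,0,0,0]
  ]
}}

```text
clock: 10.75
eef_pos: [0.4786, 0.0466, 0.1588]
ee_rot: [[1.0, 0.003, 0.001], [-0.001, -0.0, 1.0], [0.003, -1.0, -0.0]]
force: [1.0, -0.2, -1.4]
opening: 0.307
```

Request:
{"name": "send_rows", "arguments": {
  "motion": [
    [-1,27,0,0,0,0],
    [-2,55,0,0,0,0],
    [-3,85,0,0,0,0],
    [-4,115,0,0,0,0],
    [-5,145,0,0,0,0],
    [-6,175,0,0,0,0],
    [-7,204,-4,0,0,0],
    [-8,230,-12,0,0,0],
    [-9,250,-22,0,0,0],
    [-9,262,-34,0,0,0]
  ]
}}

```text
clock: 11.58
eef_pos: [0.4682, 0.3114, 0.1235]
ee_rot: [[1.0, 0.002, -0.003], [0.003, 0.002, 1.0], [0.002, -1.0, 0.002]]
force: [-0.2, -1.1, -0.7]
opening: 0.312
```

Request:
{"name": "send_rows", "arguments": {
  "motion": [
    [0,3,-10,0,0,0],
    [0,3,-19,0,0,0],
    [0,3,-27,0,0,0],
    [0,3,-33,0,0,0],
    [0,3,-36,0,0,0],
    [0,3,-38,0,0,0],
    [0,3,-39,0,0,0],
    [0,3,-39.5,0,0,0],
    [0,3,-40,0,0,0],
    [0,3,-40,0,0,0]
  ]
}}

```text
clock: 12.42
eef_pos: [0.4691, 0.3109, 0.0831]
ee_rot: [[1.0, 0.001, -0.0], [0.0, 0.0, 1.0], [0.001, -1.0, 0.0]]
force: [-1.0, -2.1, 2.5]
opening: 0.307
```

Request:
{"name": "send_rows", "arguments": {
  "motion": [
    [0,0,0,0,0,0],
    [0,0,0,0,0,0],
    [0,0,0,0,0,0],
    [0,0,0,0,0,0],
    [0,0,6,0,0,0],
    [0,0,20,0,0,0],
    [0,0,42,0,0,0],
    [0,0,66,0,0,0],
    [0,0,85,0,0,0],
    [0,0,98,0,0,0]
  ],
  "claw": 56
}}

```text
clock: 13.25
eef_pos: [0.4695, 0.3115, 0.1834]
ee_rot: [[1.0, 0.003, -0.001], [0.001, 0.002, 1.0], [0.003, -1.0, 0.002]]
force: [0.3, -0.6, 0.8]
opening: 0.656
```

Request:
{"name": "send_rows", "arguments": {
  "motion": [
    [3,-12,0,0,0,-5],
    [8,-40,0,0,0,-12],
    [15,-76,0,0,0,-19],
    [23,-114,0,0,0,-26],
    [31,-152,0,0,0,-33],
    [39,-190,0,0,0,-40],
    [47,-228,0,0,0,-47],
    [54,-264,0,0,0,-54],
    [60,-296,0,0,0,-61],
    [66,-324,0,0,0,-68]
  ],
  "claw": 78
}}

```text
clock: 14.08
eef_pos: [0.5345, -0.0154, 0.1804]
ee_rot: [[0.369, -0.0, 0.93], [-0.93, -0.0, 0.369], [0.0, -1.0, -0.0]]
force: [-0.1, 0.3, 0.3]
opening: 0.915
```

Request:
{"name": "send_rows", "arguments": {
  "motion": [
    [6,-30,0,0,0,-7],
    [11,-56,0,0,0,-14],
    [14,-73,0,0,0,-20],
    [16,-80,0,0,0,-22],
    [16,-80,-8,0,0,-22],
    [16,-80,-24,0,0,-22],
    [16,-80,-42,0,0,-22],
    [16,-80,-52,0,0,-22],
    [16,-80,-55,0,0,-22],
    [16,-80,-55,0,0,-22]
  ]
}}

```text
clock: 14.92
eef_pos: [0.5496, -0.0919, 0.1239]
ee_rot: [[0.003, -0.003, 1.0], [-1.0, 0.001, 0.003], [-0.001, -1.0, -0.003]]
force: [1.0, -0.1, -0.6]
opening: 0.912
```

```bash
python3 - <<'E'
from h import *
o=ctrl.observe(); print(o['clock'],o['opening']*85.4,o['force'],o['eef_pos'])
s=ctrl.camera('side'); crop(s,200,440,130,390,3,'pics/f.png')
E
```

```text
14.9167 77.91109244077396 [ 1.02698921 -0.14269345 -0.58052557] [ 0.54963266 -0.09189269  0.12390736]
```

View pics/f.png

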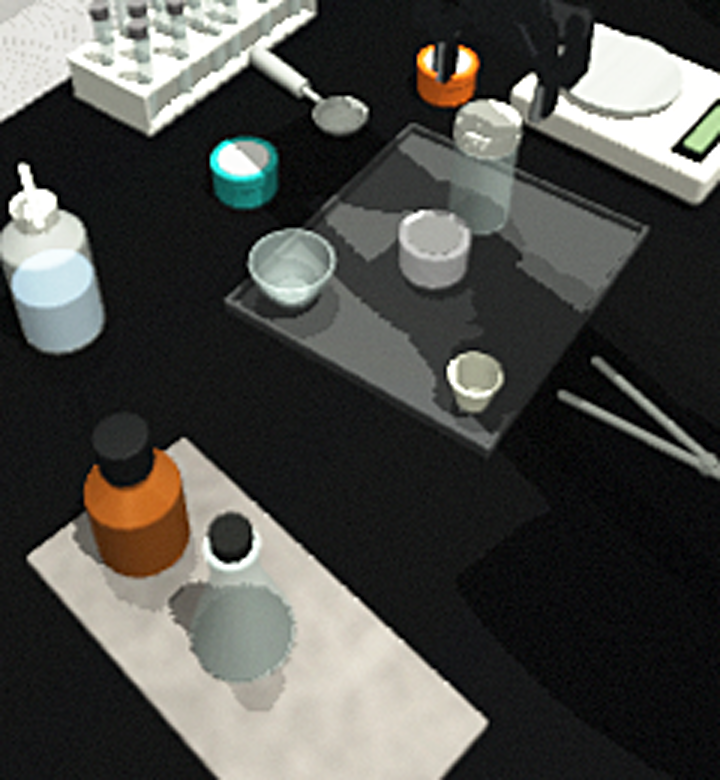

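Bottle and flask stand upright on the board, and the fingers straddle the jar lid. Lowering and gripping.

Request:
{"name": "send_rows", "arguments": {
  "motion": [
    [0,0,-6,0,0,0],
    [0,0,-16,0,0,0],
    [0,0,-28,0,0,0],
    [0,0,-39,0,0,0],
    [0,0,-48,0,0,0],
    [0,0,-53,0,0,0],
    [0,0,-55,0,0,0],
    [0,0,-55,0,0,0]
  ]
}}

```text
clock: 15.63
eef_pos: [0.5501, -0.093, 0.0694]
ee_rot: [[0.001, -0.001, 1.0], [-1.0, 0.0, 0.001], [-0.0, -1.0, -0.001]]
force: [1.1, 0.1, 0.9]
opening: 0.914
```

Request:
{"name": "send_rows", "arguments": {
  "motion": [
    [0,0,0,0,0,0],
    [0,0,0,0,0,0],
    [0,0,0,0,0,0],
    [0,0,0,0,0,0],
    [0,0,0,0,0,0],
    [0,0,0,0,0,0]
  ],
  "claw": 0
}}

```text
clock: 16.13
eef_pos: [0.5515, -0.0933, 0.0713]
ee_rot: [[0.001, 0.002, 1.0], [-1.0, -0.001, 0.001], [0.001, -1.0, 0.002]]
force: [0.4, -0.7, 5.6]
opening: 0.595
```

Request:
{"name": "send_rows", "arguments": {
  "motion": [
    [0,0,3,0,0,0],
    [0,0,10,0,0,0],
    [0,0,20,0,0,0],
    [0,0,32,0,0,0],
    [0,0,45,0,0,0],
    [-1,4,57,0,0,0],
    [-5,12,67,0,0,0],
    [-11,26,75,0,0,0],
    [-19,46,80,0,0,0],
    [-29,70,80,0,0,0]
  ]
}}

```text
clock: 16.97
eef_pos: [0.5224, -0.0227, 0.1529]
ee_rot: [[-0.001, 0.003, 1.0], [-1.0, -0.001, -0.001], [0.001, -1.0, 0.003]]
force: [1.0, -0.9, -2.0]
opening: 0.595
```

Request:
{"name": "send_rows", "arguments": {
  "motion": [
    [-11,27,0,0,0,0],
    [-24,57,0,0,0,0],
    [-37,88,0,0,0,0],
    [-50,120,0,0,0,0],
    [-63,152,0,0,0,0],
    [-77,184,0,0,0,0],
    [-90,214,0,0,0,0],
    [-103,243,0,0,0,0],
    [-115,270,0,0,0,0],
    [-126,296,0,0,0,0]
  ]
}}

```text
clock: 17.8
eef_pos: [0.3941, 0.2748, 0.1513]
ee_rot: [[0.001, 0.001, 1.0], [-1.0, 0.001, 0.001], [-0.001, -1.0, 0.001]]
force: [0.2, -1.0, -1.6]
opening: 0.599
```

Request:
{"name": "send_rows", "arguments": {
  "motion": [
    [-9,20,-6,0,0,0],
    [-16,36,-16,0,0,0],
    [-20,47,-28,0,0,0],
    [-22,51,-40,0,0,0],
    [-22,51,-52,0,0,0],
    [-22,51,-61,0,0,0],
    [-22,51,-68,0,0,0],
    [-22,51,-71,0,0,0],
    [-22,51,-73,0,0,0],
    [-22,51,-73.5,0,0,0]
  ]
}}

```text
clock: 18.63
eef_pos: [0.3739, 0.3233, 0.0772]
ee_rot: [[-0.0, -0.0, 1.0], [-1.0, -0.0, -0.0], [0.0, -1.0, -0.0]]
force: [-4.1, -2.4, 5.7]
opening: 0.592
```

Request:
{"name": "send_rows", "arguments": {
  "motion": [
    [0,0,-0.3,0,0,0],
    [0,0,-0.5,0,0,0],
    [0,0,-0.5,0,0,0],
    [0,0,-0.5,0,0,0]
  ]
}}

```text
clock: 18.97
eef_pos: [0.374, 0.3235, 0.0773]
ee_rot: [[-0.0, 0.0, 1.0], [-1.0, -0.0, -0.0], [0.0, -1.0, 0.0]]
force: [-4.6, -2.2, 5.3]
opening: 0.592
```

Request:
{"name": "send_rows", "arguments": {
  "motion": [
    [0,0,0,0,0,0],
    [0,0,0,0,0,0],
    [0,0,0,0,0,0],
    [0,0,0,0,0,0],
    [0,0,6,0,0,0],
    [0,0,20,0,0,0],
    [0,0,42,0,0,0],
    [0,0,66,0,0,0],
    [0,0,85,0,0,0],
    [0,0,100,0,0,0]
  ],
  "claw": 68
}}

```text
clock: 19.8
eef_pos: [0.3742, 0.3244, 0.1789]
ee_rot: [[0.001, 0.002, 1.0], [-1.0, 0.001, 0.001], [-0.001, -1.0, 0.002]]
force: [-0.4, 0.5, -0.1]
opening: 0.795
```

Request:
{"name": "send_rows", "arguments": {
  "motion": [
    [6,-12,0,0,0,0],
    [22,-43,0,0,0,0],
    [40,-78,0,0,0,0],
    [58,-113,0,0,0,0],
    [76,-148,0,0,0,0],
    [94,-183,0,0,0,0],
    [112,-218,0,0,0,0],
    [130,-253,0,0,0,0],
    [146,-286,0,0,0,0],
    [160,-314,0,0,0,0]
  ],
  "claw": 80
}}

```text
clock: 20.63
eef_pos: [0.5345, 0.0074, 0.1769]
ee_rot: [[-0.0, 0.001, 1.0], [-1.0, -0.0, -0.0], [0.0, -1.0, 0.001]]
force: [0.6, 0.2, -0.4]
opening: 0.939
```

Request:
{"name": "send_rows", "arguments": {
  "motion": [
    [9,-18,0,0,0,0],
    [14,-28,-8,0,0,0],
    [16.5,-32,-24,0,0,0],
    [16.5,-32,-46,0,0,0],
    [16.5,-32,-68,0,0,0],
    [16.5,-32,-88,0,0,0],
    [16.5,-32,-106,0,0,0],
    [16.5,-32,-118,0,0,0],
    [16.5,-32,-121,0,0,0],
    [16.5,-32,-121,0,0,0]
  ]
}}

```text
clock: 21.47
eef_pos: [0.5492, -0.0215, 0.0543]
ee_rot: [[0.001, -0.002, 1.0], [-1.0, 0.0, 0.001], [-0.0, -1.0, -0.002]]
force: [-0.4, -0.4, -0.5]
opening: 0.937
```

```bash
python3 - <<'E'
from h import *
o=ctrl.observe(); print(o['clock'],o['opening']*85.4,o['force'],o['eef_pos'])
s=ctrl.camera('side'); crop(s,200,440,130,390,3,'pics/g.png')
E
```

```text
21.4667 80.01263095568554 [-0.42427387 -0.42960892 -0.4616518 ] [ 0.54920727 -0.02151666  0.05427504]
```

View pics/g.png

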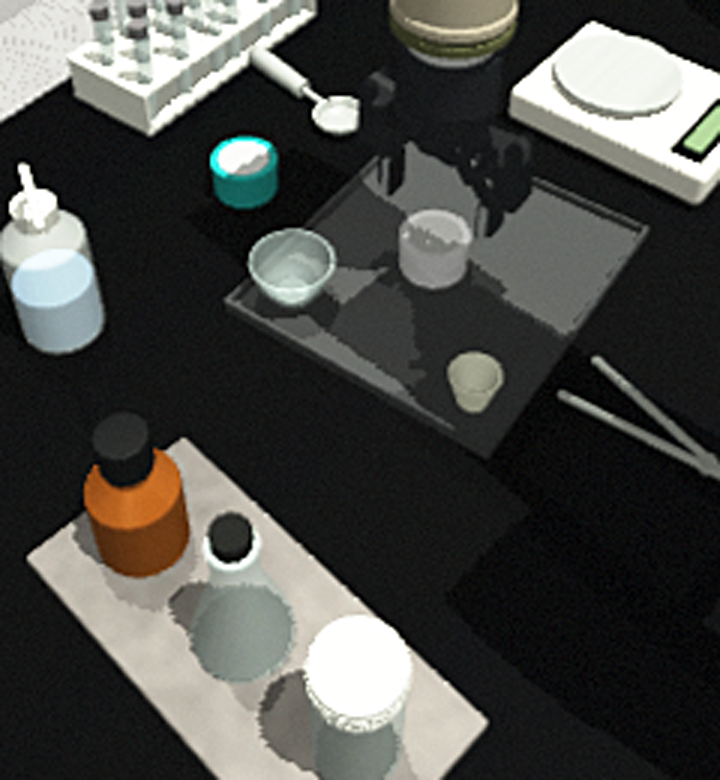

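All three stand upright on the board, well inside its edges. Lowering onto the tin.

Request:
{"name": "send_rows", "arguments": {
  "motion": [
    [0,0,-6,0,0,0],
    [0,0,-15,0,0,0],
    [0,0,-25,0,0,0],
    [0,0,-34,0,0,0],
    [0,0,-42,0,0,0],
    [0,0,-46,0,0,0],
    [0,0,-48,0,0,0],
    [0,0,-48,0,0,0]
  ]
}}

```text
clock: 22.18
eef_pos: [0.5496, -0.022, 0.0065]
ee_rot: [[0.001, -0.001, 1.0], [-1.0, 0.0, 0.001], [-0.0, -1.0, -0.001]]
force: [0.2, 0.5, 1.0]
opening: 0.94
```

Request:
{"name": "send_rows", "arguments": {
  "motion": [
    [0,0,0,0,0,0],
    [0,0,0,0,0,0],
    [0,0,0,0,0,0],
    [0,0,0,0,0,0],
    [0,0,0,0,0,0]
  ],
  "claw": 45
}}

```text
clock: 22.6
eef_pos: [0.551, -0.0222, 0.0083]
ee_rot: [[0.001, 0.002, 1.0], [-1.0, -0.0, 0.001], [0.0, -1.0, 0.002]]
force: [0.7, 0.4, 5.5]
opening: 0.642
```

Request:
{"name": "send_rows", "arguments": {
  "motion": [
    [0,0,3,0,0,0],
    [0,0,10,0,0,0],
    [0,0,20,0,0,0],
    [0,0,32,0,0,0],
    [0,0,45,0,0,0],
    [0,0,58,0,0,0],
    [0,0,70,0,0,0],
    [-1,-8,80,0,0,0],
    [-2,-20,86,0,0,0],
    [-4,-38,88,0,0,0]
  ]
}}

```text
clock: 23.43
eef_pos: [0.547, -0.0606, 0.0973]
ee_rot: [[0.002, 0.003, 1.0], [-1.0, -0.0, 0.002], [0.0, -1.0, 0.003]]
force: [0.2, -0.5, -1.0]
opening: 0.637
```

Request:
{"name": "send_rows", "arguments": {
  "motion": [
    [-2,-22,0,0,0,0],
    [-5,-48,0,0,0,0],
    [-8,-76,0,0,0,0],
    [-10,-104,0,0,0,0],
    [-13,-132,0,0,0,0],
    [-16,-160,0,0,0,0],
    [-18,-186,0,0,0,0],
    [-20,-208,0,0,0,0],
    [-22,-224,-4,0,0,0],
    [-22.5,-233,-10,0,0,0]
  ]
}}

```text
clock: 24.27
eef_pos: [0.5231, -0.2961, 0.0857]
ee_rot: [[-0.002, 0.001, 1.0], [-1.0, -0.001, -0.002], [0.001, -1.0, 0.001]]
force: [0.3, 0.7, -0.8]
opening: 0.638
```

Request:
{"name": "send_rows", "arguments": {
  "motion": [
    [0,0,-8,0,0,0],
    [0,0,-15,0,0,0],
    [0,0,-21,0,0,0],
    [0,0,-25,0,0,0],
    [0,0,-27,0,0,0],
    [0,0,-28,0,0,0],
    [0,0,-28,0,0,0]
  ]
}}

```text
clock: 24.85
eef_pos: [0.5238, -0.2925, 0.0572]
ee_rot: [[0.002, -0.0, 1.0], [-1.0, 0.0, 0.002], [-0.0, -1.0, -0.0]]
force: [0.2, -0.4, -0.4]
opening: 0.64
```

```bash
python3 - <<'E'
from h import *
o=ctrl.observe(); print(o['clock'],o['opening']*85.4,o['force'],o['eef_pos'])
t=ctrl.camera('top'); s=ctrl.camera('side')
a=cv2.resize(t['color'][190:320,410:520,::-1],None,fx=3.5,fy=3.5,interpolation=cv2.INTER_CUBIC)
b=cv2.resize(s['color'][110:220,350:470,::-1],None,fx=3.5,fy=3.5,interpolation=cv2.INTER_CUBIC)
h=max(a.shape[0],b.shape[0]); a,b=[cv2.copyMakeBorder(x,0,h-x.shape[0],0,0,0) for x in(a,b)]
# expected pan rim in the side view from the top-view centre
for k in range(0,360,15):
    p=proj(s,[.524+.06*np.cos(k*np.pi/180),-.293+.06*np.sin(k*np.pi/180),.052]); cv2.circle(b,tuple(int(x) for x in (p-[350,110])*3.5),2,(0,0,255),-1)
cv2.imwrite('pics/h.png',cv2.hconcat([a,b]))
E
```

```text
24.85 54.62312558307705 [ 0.20523015 -0.40369667 -0.38745662] [ 0.52379927 -0.29245991  0.05718372]
```

View pics/h.png

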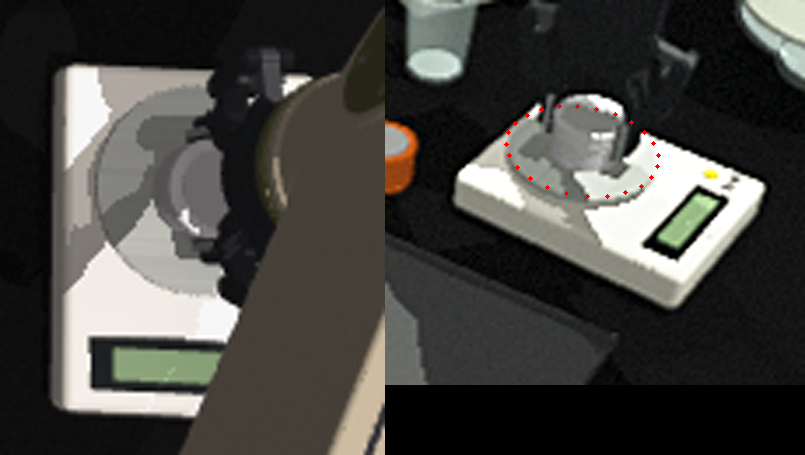

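In the side view the predicted rim (red dots) lies on the pan edge, and the tin is at the pan's middle. Setting it down and releasing.

Request:
{"name": "send_rows", "arguments": {
  "motion": [
    [0,0,-0.7,0,0,0],
    [0,0,-1.3,0,0,0],
    [0,0,-1.8,0,0,0],
    [0,0,-2,0,0,0],
    [0,0,-2,0,0,0]
  ]
}}

```text
clock: 25.37
eef_pos: [0.524, -0.2932, 0.0563]
ee_rot: [[0.001, 0.001, 1.0], [-1.0, -0.0, 0.001], [0.0, -1.0, 0.001]]
force: [-2.3, 2.9, 5.7]
opening: 0.639
```

Request:
{"name": "send_rows", "arguments": {
  "motion": [
    [0,0,0,0,0,0],
    [0,0,0,0,0,0],
    [0,0,0,0,0,0],
    [0,0,0,0,0,0],
    [0,0,6,0,0,0],
    [0,0,20,0,0,0],
    [0,0,45,0,0,0],
    [0,0,75,0,0,0],
    [0,0,103,0,0,0],
    [0,0,120,0,0,0]
  ],
  "claw": 76
}}

```text
clock: 26.2
eef_pos: [0.525, -0.294, 0.1808]
ee_rot: [[0.001, 0.005, 1.0], [-1.0, -0.003, 0.001], [0.003, -1.0, 0.005]]
force: [0.6, 0.1, 0.8]
opening: 0.89
```

Request:
{"name": "send_rows", "arguments": {
  "motion": [
    [-3,12,0,0,0,0],
    [-10,42,0,0,0,0],
    [-19,80,0,0,0,0],
    [-28,118,0,0,0,0],
    [-37,156,0,0,0,0],
    [-46,194,0,0,0,0],
    [-55,232,0,0,0,0],
    [-64,268,0,0,0,0],
    [-72,300,0,0,0,0],
    [-78,324,0,0,0,0]
  ],
  "claw": 70
}}

```text
clock: 27.03
eef_pos: [0.4443, 0.0335, 0.1757]
ee_rot: [[0.002, 0.0, 1.0], [-1.0, 0.001, 0.002], [-0.001, -1.0, 0.0]]
force: [-0.3, -0.8, -0.2]
opening: 0.818
```

```bash
python3 - <<'E'
from h import *
o=ctrl.observe(); print(o['clock'],o['eef_pos'])
t=ctrl.camera('top'); s=ctrl.camera('side')
a=cv2.resize(t['color'][180:360,100:280,::-1],None,fx=3,fy=3,interpolation=cv2.INTER_CUBIC)
b=cv2.resize(t['color'][200:290,425:510,::-1],None,fx=3,fy=3,interpolation=cv2.INTER_CUBIC)
b=cv2.copyMakeBorder(b,0,a.shape[0]-b.shape[0],0,0,0); cv2.imwrite('pics/i.png',cv2.hconcat([a,b]))
g=cv2.cvtColor(t['color'],cv2.COLOR_RGB2GRAY)
for (P,z,r,n) in [((.563,.298),.124,.017,'cap'),((.469,.311),.129,.0125,'stopper'),((.374,.324),.116,.026,'lid'),((.524,-.293),.086,.0285,'tin')]:
    u,v=proj(t,[*P,z]); print(n,'expected px',u,v)
    x0,y0=int(u)-26,int(v)-26; k=cv2.HoughCircles(g[y0:y0+52,x0:x0+52],cv2.HOUGH_GRADIENT,1,100,param1=100,param2=8,minRadius=int(r*434/.8)-2,maxRadius=int(r*434/.8)+3)
    if k is not None: print('  found',k[0,0]+[x0,y0,0], ray(t,k[0,0,0]+x0,k[0,0,1]+y0,z)[:2])
E
```

```text
27.0333 [0.44434781 0.03351014 0.17573364]
cap expected px 156.31150158229542 220.86794714174562
  found [158.5        221.5         10.30000019] [0.56185393 0.29401655]
stopper expected px 144.8853288624256 273.5703173848023
  found [147.5        274.5          8.39999962] [0.4673686  0.30633808]
lid expected px 137.06256370237676 328.10653716619055
  found [137.5        327.5         15.19999981] [0.37503178 0.32330131]
tin expected px 473.23139438958333 243.35729643686685
  found [466.5        246.5         17.39999962] [ 0.51800257 -0.27965168]
```

View pics/i.png

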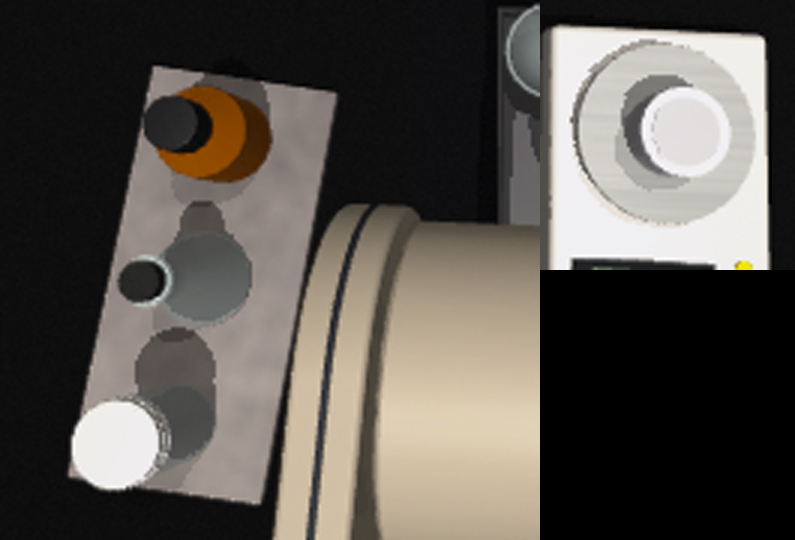

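The tin measures at pixel (473.7, 244) against an expected (473.2, 243.4), so it is centred on the pan to about 1–2 mm. The three vessels are upright near their expected spots. Next I return the jar.

Request:
{"name": "send_rows", "arguments": {
  "motion": [
    [-5,20,0,0,0,0],
    [-14,56,0,0,0,0],
    [-23,94,0,0,0,0],
    [-32,132,0,0,0,0],
    [-41,168,0,0,0,0],
    [-50,204,0,0,0,0],
    [-58,236,0,0,0,0],
    [-65,264,0,0,0,0],
    [-70,284,0,0,0,0],
    [-72,293,0,0,0,0]
  ]
}}

```text
clock: 27.97
eef_pos: [0.373, 0.3258, 0.1756]
ee_rot: [[0.003, 0.0, 1.0], [-1.0, 0.001, 0.003], [-0.001, -1.0, 0.0]]
force: [0.4, 0.3, 1.1]
opening: 0.818
```

Request:
{"name": "send_rows", "arguments": {
  "motion": [
    [0,0,-4,0,0,0],
    [0,0,-18,0,0,0],
    [0,0,-34,0,0,0],
    [0,0,-52,0,0,0],
    [0,0,-68,0,0,0],
    [0,0,-82,0,0,0],
    [0,0,-92,0,0,0],
    [0,0,-97,0,0,0],
    [0,0,-99,0,0,0],
    [0,0,-99,0,0,0]
  ]
}}

```text
clock: 28.8
eef_pos: [0.3739, 0.3234, 0.0763]
ee_rot: [[0.0, -0.0, 1.0], [-1.0, -0.0, 0.0], [0.0, -1.0, -0.0]]
force: [-0.4, 0.2, -0.2]
opening: 0.823
```

Request:
{"name": "send_rows", "arguments": {
  "motion": [
    [0,0,0,0,0,0],
    [0,0,0,0,0,0],
    [0,0,0,0,0,0],
    [0,0,0,0,0,0],
    [0,0,0,0,0,0]
  ],
  "claw": 0
}}

```text
clock: 29.22
eef_pos: [0.3746, 0.3246, 0.0776]
ee_rot: [[0.001, 0.002, 1.0], [-1.0, 0.001, 0.001], [-0.001, -1.0, 0.002]]
force: [2.0, -0.9, 6.2]
opening: 0.594
```

Request:
{"name": "send_rows", "arguments": {
  "motion": [
    [0,0,3,0,0,0],
    [0,0,10,0,0,0],
    [0,0,20,0,0,0],
    [0,0,32,0,0,0],
    [0,0,45,0,0,0],
    [2,-4,57,0,0,0],
    [6,-12,66,0,0,0],
    [11,-26,72,0,0,0],
    [20,-46,74,0,0,0],
    [30,-70,74,0,0,0]
  ]
}}

```text
clock: 30.05
eef_pos: [0.4045, 0.2535, 0.152]
ee_rot: [[0.002, 0.002, 1.0], [-1.0, 0.001, 0.002], [-0.001, -1.0, 0.002]]
force: [0.9, 0.4, -1.6]
opening: 0.591
```

Request:
{"name": "send_rows", "arguments": {
  "motion": [
    [11,-27,0,0,0,0],
    [24,-57,0,0,0,0],
    [37,-88,0,0,0,0],
    [50,-120,0,0,0,0],
    [63,-152,0,0,0,0],
    [77,-184,0,0,0,0],
    [90,-214,0,0,0,0],
    [103,-243,0,0,0,0],
    [115,-270,0,0,0,0],
    [126,-296,0,0,0,0]
  ]
}}

```text
clock: 30.88
eef_pos: [0.53, -0.0448, 0.1511]
ee_rot: [[-0.0, 0.001, 1.0], [-1.0, -0.0, -0.0], [0.0, -1.0, 0.001]]
force: [0.1, 1.2, -1.7]
opening: 0.596
```

Request:
{"name": "send_rows", "arguments": {
  "motion": [
    [9,-20,-6,0,0,0],
    [16,-36,-16,0,0,0],
    [20,-47,-28,0,0,0],
    [21,-51,-40,0,0,0],
    [21,-51,-52,0,0,0],
    [21,-51,-63,0,0,0],
    [21,-51,-71,0,0,0],
    [21,-51,-76,0,0,0],
    [21,-51,-78,0,0,0],
    [21,-51,-78.5,0,0,0]
  ]
}}

```text
clock: 31.72
eef_pos: [0.5504, -0.0924, 0.0718]
ee_rot: [[0.002, -0.001, 1.0], [-1.0, 0.0, 0.002], [-0.0, -1.0, -0.001]]
force: [-0.4, -0.5, -1.4]
opening: 0.598
```

Request:
{"name": "send_rows", "arguments": {
  "motion": [
    [0,0,-0.5,0,0,0],
    [0,0,-1,0,0,0],
    [0,0,-1.3,0,0,0],
    [0,0,-1.5,0,0,0],
    [0,0,-1.5,0,0,0]
  ]
}}

```text
clock: 32.13
eef_pos: [0.5512, -0.0929, 0.0716]
ee_rot: [[0.001, 0.001, 1.0], [-1.0, -0.0, 0.001], [0.0, -1.0, 0.001]]
force: [-3.6, 1.0, 6.5]
opening: 0.597
```

Request:
{"name": "send_rows", "arguments": {
  "motion": [
    [0,0,0,0,0,0],
    [0,0,0,0,0,0],
    [0,0,0,0,0,0],
    [0,0,0,0,0,0],
    [0,0,6,0,0,0],
    [0,0,20,0,0,0],
    [0,0,42,0,0,0],
    [0,0,68,0,0,0],
    [0,0,92,0,0,0],
    [0,0,108,0,0,0]
  ],
  "claw": 70
}}

```text
clock: 32.97
eef_pos: [0.5516, -0.0934, 0.1816]
ee_rot: [[0.001, 0.003, 1.0], [-1.0, -0.001, 0.001], [0.001, -1.0, 0.003]]
force: [-0.7, -1.0, 0.2]
opening: 0.82
```

Request:
{"name": "send_rows", "arguments": {
  "motion": [
    [0,15,0,0,0,0],
    [1,50,0,0,0,0],
    [2,90,0,0,0,0],
    [3,130,0,0,0,0],
    [5,170,0,0,0,0],
    [6,210,0,0,0,0],
    [8,250,0,0,0,0],
    [9,288,0,0,0,0],
    [10,324,0,0,0,0],
    [11,356,0,0,0,0]
  ]
}}

```text
clock: 33.8
eef_pos: [0.5613, 0.2655, 0.1788]
ee_rot: [[0.001, 0.0, 1.0], [-1.0, 0.0, 0.001], [-0.0, -1.0, 0.0]]
force: [1.2, -1.1, -0.1]
opening: 0.822
```

Request:
{"name": "send_rows", "arguments": {
  "motion": [
    [1,22,0,0,0,0],
    [1,33,-4,0,0,0],
    [1,35,-14,0,0,0],
    [1,35,-30,0,0,0],
    [1,35,-48,0,0,0],
    [1,35,-64,0,0,0],
    [1,35,-78,0,0,0],
    [1,35,-87,0,0,0],
    [1,35,-90,0,0,0],
    [1,35,-90,0,0,0]
  ]
}}

```text
clock: 34.63
eef_pos: [0.5622, 0.297, 0.0872]
ee_rot: [[-0.0, -0.002, 1.0], [-1.0, -0.001, -0.0], [0.001, -1.0, -0.002]]
force: [-0.1, 1.3, -0.5]
opening: 0.821
```

Request:
{"name": "send_rows", "arguments": {
  "motion": [
    [0,0,0,0,0,0],
    [0,0,0,0,0,0],
    [0,0,0,0,0,0],
    [0,0,0,0,0,0],
    [0,0,0,0,0,0],
    [0,0,0,0,0,0]
  ],
  "claw": 0
}}

```text
clock: 35.13
eef_pos: [0.5637, 0.2983, 0.0898]
ee_rot: [[0.001, 0.003, 1.0], [-1.0, 0.001, 0.001], [-0.001, -1.0, 0.003]]
force: [1.2, -0.6, 5.7]
opening: 0.38
```

Request:
{"name": "send_rows", "arguments": {
  "motion": [
    [0,0,3,0,0,0],
    [0,0,10,0,0,0],
    [0,0,20,0,0,0],
    [0,0,32,0,0,0],
    [0,0,45,0,0,0],
    [0,0,57,0,0,0],
    [0,-4,67,0,0,0],
    [-1,-14,73,0,0,0],
    [-2,-28,75,0,0,0],
    [-3,-46,75,0,0,0]
  ]
}}

```text
clock: 35.97
eef_pos: [0.5598, 0.2511, 0.1642]
ee_rot: [[0.002, 0.001, 1.0], [-1.0, 0.0, 0.002], [-0.0, -1.0, 0.001]]
force: [-0.0, -0.5, -1.7]
opening: 0.38
```

Request:
{"name": "send_rows", "arguments": {
  "motion": [
    [-1,-22,0,0,0,0],
    [-2,-46,0,0,0,0],
    [-4,-72,0,0,0,0],
    [-5,-98,0,0,0,0],
    [-6,-124,0,0,0,0],
    [-8,-148,0,0,0,0],
    [-9,-170,-1,0,0,0],
    [-10,-187,-4,0,0,0],
    [-10,-198,-12,0,0,0],
    [-10,-203,-24,0,0,0]
  ]
}}

```text
clock: 36.8
eef_pos: [0.5499, 0.0466, 0.1394]
ee_rot: [[-0.002, 0.002, 1.0], [-1.0, -0.0, -0.002], [0.0, -1.0, 0.002]]
force: [1.0, -0.6, -1.7]
opening: 0.38
```

Request:
{"name": "send_rows", "arguments": {
  "motion": [
    [0,0,-13,0,0,0],
    [0,0,-25,0,0,0],
    [0,0,-36,0,0,0],
    [0,0,-45,0,0,0],
    [0,0,-51,0,0,0],
    [0,0,-54,0,0,0],
    [0,0,-55.5,0,0,0],
    [0,0,-56,0,0,0],
    [0,0,-56.5,0,0,0],
    [0,0,-57,0,0,0]
  ]
}}

```text
clock: 37.63
eef_pos: [0.5499, 0.0494, 0.0837]
ee_rot: [[0.001, 0.0, 1.0], [-1.0, 0.0, 0.001], [-0.0, -1.0, 0.0]]
force: [-7.8, 1.7, 12.8]
opening: 0.383
```

Request:
{"name": "send_rows", "arguments": {
  "motion": [
    [0,0,0,0,0,0],
    [0,0,0,0,0,0]
  ]
}}

```text
clock: 37.8
eef_pos: [0.5499, 0.0493, 0.0837]
ee_rot: [[0.001, 0.0, 1.0], [-1.0, 0.0, 0.001], [-0.0, -1.0, 0.0]]
force: [-6.7, 1.0, 7.8]
opening: 0.38
```

Request:
{"name": "send_rows", "arguments": {
  "motion": [
    [0,0,0,0,0,0],
    [0,0,0,0,0,0],
    [0,0,0,0,0,0],
    [0,0,0,0,0,0],
    [0,0,6,0,0,0],
    [0,0,20,0,0,0],
    [0,0,42,0,0,0],
    [0,0,66,0,0,0],
    [0,0,88,0,0,0],
    [0,0,100,0,0,0]
  ],
  "claw": 66
}}

```text
clock: 38.63
eef_pos: [0.551, 0.0489, 0.1859]
ee_rot: [[0.001, 0.004, 1.0], [-1.0, -0.0, 0.001], [0.0, -1.0, 0.004]]
force: [0.3, 0.2, 0.6]
opening: 0.774
```

Request:
{"name": "send_rows", "arguments": {
  "motion": [
    [-3,10,0,0,0,6],
    [-10,34,0,0,0,13],
    [-19,62,0,0,0,20],
    [-28,90,0,0,0,27],
    [-37,118,0,0,0,34],
    [-46,146,0,0,0,41],
    [-54,174,0,0,0,48],
    [-62,200,0,0,0,55],
    [-70,224,0,0,0,62],
    [-76,243,0,0,0,69]
  ]
}}

```text
clock: 39.47
eef_pos: [0.4727, 0.2937, 0.1821]
ee_rot: [[0.936, -0.0, 0.351], [-0.351, 0.0, 0.936], [-0.0, -1.0, 0.0]]
force: [-0.4, 0.7, -0.0]
opening: 0.77
```

Request:
{"name": "send_rows", "arguments": {
  "motion": [
    [-4,13,0,0,0,7],
    [-5,17,0,0,0,14],
    [-5,17,0,0,0,20],
    [-5,17,-4,0,0,21],
    [-5,17,-18,0,0,21],
    [-5,17,-38,0,0,21],
    [-5,17,-60,0,0,21],
    [-5,17,-80,0,0,21],
    [-5,17,-94,0,0,21],
    [-5,17,-98,0,0,21]
  ]
}}

```text
clock: 40.3
eef_pos: [0.4667, 0.3075, 0.0807]
ee_rot: [[1.0, -0.005, 0.003], [-0.003, -0.003, 1.0], [-0.005, -1.0, -0.003]]
force: [-1.1, -0.0, -0.4]
opening: 0.777
```

Request:
{"name": "send_rows", "arguments": {
  "motion": [
    [0,0,-1,0,0,0],
    [0,0,-1,0,0,0]
  ]
}}

```text
clock: 40.47
eef_pos: [0.4688, 0.3088, 0.0835]
ee_rot: [[1.0, 0.0, 0.001], [-0.001, -0.0, 1.0], [0.0, -1.0, -0.0]]
force: [0.9, 0.4, 0.1]
opening: 0.773
```

Request:
{"name": "send_rows", "arguments": {
  "motion": [
    [0,0,0,0,0,0],
    [0,0,0,0,0,0],
    [0,0,0,0,0,0],
    [0,0,0,0,0,0],
    [0,0,0,0,0,0],
    [0,0,0,0,0,0]
  ],
  "claw": 0
}}

```text
clock: 40.97
eef_pos: [0.4695, 0.3096, 0.0847]
ee_rot: [[1.0, 0.002, -0.001], [0.001, 0.001, 1.0], [0.002, -1.0, 0.001]]
force: [0.0, 0.2, 6.6]
opening: 0.31
```

Request:
{"name": "send_rows", "arguments": {
  "motion": [
    [0,0,3,0,0,0],
    [0,0,10,0,0,0],
    [0,0,20,0,0,0],
    [0,0,32,0,0,0],
    [0,0,45,0,0,0],
    [0,-4,57,0,0,0],
    [0,-12,66,0,0,0],
    [0,-26,72,0,0,0],
    [1,-46,75,0,0,0],
    [1,-70,75,0,0,0]
  ]
}}

```text
clock: 41.8
eef_pos: [0.47, 0.238, 0.1597]
ee_rot: [[1.0, 0.002, -0.002], [0.002, 0.001, 1.0], [0.002, -1.0, 0.001]]
force: [0.4, -0.2, -2.0]
opening: 0.309
```

Request:
{"name": "send_rows", "arguments": {
  "motion": [
    [1,-27,0,0,0,0],
    [2,-55,0,0,0,0],
    [3,-85,0,0,0,0],
    [4,-115,0,0,0,0],
    [5,-145,0,0,0,0],
    [6,-175,0,0,0,0],
    [8,-204,0,0,0,0],
    [9,-230,-3,0,0,0],
    [10,-250,-10,0,0,0],
    [11,-261,-20,0,0,0]
  ]
}}

```text
clock: 42.63
eef_pos: [0.4807, -0.0253, 0.1391]
ee_rot: [[1.0, 0.002, 0.002], [-0.002, -0.001, 1.0], [0.002, -1.0, -0.001]]
force: [0.1, -0.2, -0.9]
opening: 0.313
```

Request:
{"name": "send_rows", "arguments": {
  "motion": [
    [0,-2,-13,0,0,0],
    [0,-2,-27,0,0,0],
    [0,-2,-39,0,0,0],
    [0,-2,-48,0,0,0],
    [0,-2,-54,0,0,0],
    [0,-2,-57,0,0,0],
    [0,-2,-58.5,0,0,0],
    [0,-2,-59,0,0,0],
    [0,-2,-59.5,0,0,0],
    [0,-2,-60,0,0,0]
  ]
}}

```text
clock: 43.47
eef_pos: [0.4812, -0.0241, 0.0789]
ee_rot: [[1.0, 0.001, -0.001], [0.001, -0.0, 1.0], [0.001, -1.0, -0.0]]
force: [0.1, -0.1, -1.1]
opening: 0.308
```

Request:
{"name": "send_rows", "arguments": {
  "motion": [
    [0,0,0,0,0,0],
    [0,0,0,0,0,0]
  ]
}}

```text
clock: 43.63
eef_pos: [0.4809, -0.0241, 0.0786]
ee_rot: [[1.0, 0.001, -0.001], [0.001, -0.0, 1.0], [0.001, -1.0, -0.0]]
force: [-0.1, 0.3, -0.6]
opening: 0.306
```

Request:
{"name": "send_rows", "arguments": {
  "motion": [
    [0,0,-0.5,0,0,0],
    [0,0,-1,0,0,0],
    [0,0,-1,0,0,0],
    [0,0,-1,0,0,0]
  ]
}}

```text
clock: 43.97
eef_pos: [0.4813, -0.0241, 0.0786]
ee_rot: [[1.0, 0.001, -0.001], [0.001, -0.0, 1.0], [0.001, -1.0, -0.0]]
force: [-3.3, 0.7, 8.1]
opening: 0.31
```

Contact (+8 N). I'll release the flask, rise, and back off so the camera has a clear view.

Request:
{"name": "send_rows", "arguments": {
  "motion": [
    [0,0,0,0,0,0],
    [0,0,0,0,0,0],
    [0,0,0,0,0,0],
    [0,0,0,0,0,0],
    [0,0,6,0,0,0],
    [0,0,20,0,0,0],
    [0,0,42,0,0,0],
    [0,0,68,0,0,0],
    [0,0,95,0,0,0],
    [0,0,120,0,0,0]
  ],
  "claw": 56
}}

```text
clock: 44.8
eef_pos: [0.4805, -0.0241, 0.1991]
ee_rot: [[1.0, 0.0, -0.001], [0.001, -0.0, 1.0], [0.0, -1.0, -0.0]]
force: [0.5, -0.2, -0.4]
opening: 0.651
```

Request:
{"name": "send_rows", "arguments": {
  "motion": [
    [-3,12,3,0,0,0],
    [-10,40,10,0,0,0],
    [-18,75,15,0,0,0],
    [-26,110,20,0,0,0],
    [-34,145,20,0,0,0],
    [-42,180,20,0,0,0],
    [-50,215,20,0,0,0],
    [-58,245,20,0,0,0],
    [-64,265,20,0,0,0],
    [-66,272,20,0,0,0]
  ]
}}

```text
clock: 45.63
eef_pos: [0.4131, 0.2507, 0.2172]
ee_rot: [[1.0, -0.001, -0.004], [0.004, 0.001, 1.0], [-0.001, -1.0, 0.001]]
force: [-0.7, 0.5, -0.3]
opening: 0.654
```

```bash
python3 - <<'E'
from h import *
o=ctrl.observe(); print(o['clock'],o['eef_pos'],o['opening'])
t=ctrl.camera('top'); s=ctrl.camera('side'); old=cv2.imread('pics/top0.png')
def up(x): return cv2.resize(x,None,fx=3,fy=3,interpolation=cv2.INTER_CUBIC)
n=t['color'][:,:,::-1]
a=cv2.hconcat([up(n[175:303,260:400]),up(n[205:290,425:505])[:255] if 0 else cv2.copyMakeBorder(up(n[205:290,425:505]),0,3*43,0,0,0)])
cv2.imwrite('pics/j.png',a); crop(s,200,460,110,300,3,'pics/k.png')
# same measurement on old and new
for nm,(u0,u1,v0,v1),z,f in [('jar',(352,392,208,250),.110,lambda g:g>170),('cap',(280,310,215,243),.118,lambda g:g<70),('stop',(322,350,252,280),.123,lambda g:g<50)]:
    for im in (old,n):
        g=cv2.cvtColor(np.ascontiguousarray(im),cv2.COLOR_BGR2GRAY); hs=cv2.cvtColor(np.ascontiguousarray(im),cv2.COLOR_BGR2HSV)
        m=f(g[v0:v1,u0:u1]); 
        if nm=='cap': m=m&(hs[v0:v1,u0:u1,1]<120)
        k=max(cv2.findContours(m.astype(np.uint8),cv2.RETR_EXTERNAL,cv2.CHAIN_APPROX_NONE)[0],key=cv2.contourArea)
        (u,v),r=cv2.minEnclosingCircle(k); print(nm,np.round([u+u0,v+v0,r],1),np.round(ray(t,u+u0,v+v0,z)[:2],4))
E
```

```text
45.6333 [0.41310857 0.25074871 0.21716104] 0.6543110510581021
jar [370.8 228.4  14.2] [ 0.5507 -0.0931]
jar [370.9 228.6  14.1] [ 0.5503 -0.0933]
cap [294.  228.5   9. ] [0.5497 0.0494]
cap [294.1 228.7   9.2] [0.5494 0.0492]
stop [334.3 266.4   6.2] [ 0.4808 -0.0241]
stop [333.5 266.2   6.3] [ 0.4812 -0.0226]
```

View pics/j.png

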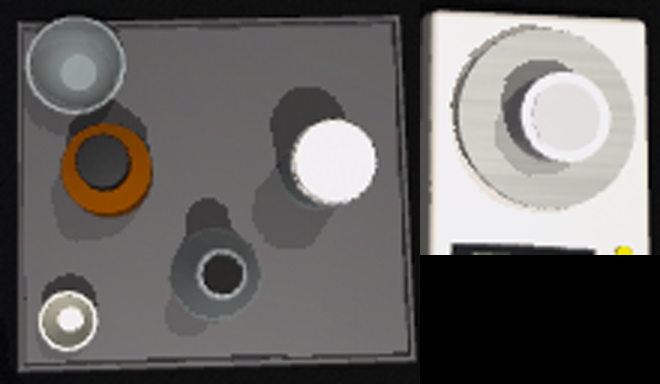

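View pics/k.png

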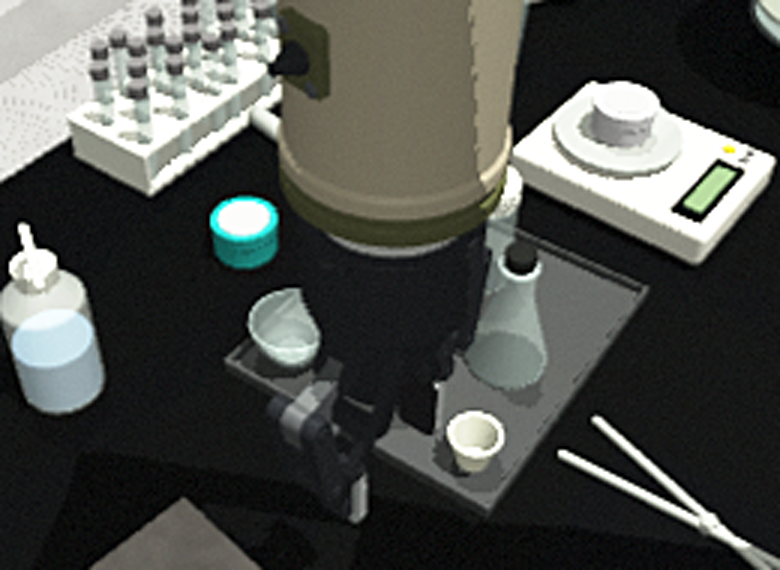

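All three vessels are upright within about 2 mm of where they started. The tin is upright at mid-pan and the arm is clear of everything. Handing in.

Request:
{"name": "send_rows", "arguments": {
  "motion": [
    [0,0,0,0,0,0],
    [0,0,0,0,0,0],
    [0,0,0,0,0,0]
  ]
}}

```text
clock: 45.98
eef_pos: [0.4151, 0.2468, 0.2173]
ee_rot: [[1.0, 0.0, 0.001], [-0.001, -0.0, 1.0], [0.0, -1.0, -0.0]]
force: [0.3, 0.3, 0.6]
opening: 0.654
```

```bash
python3 -c "
from bench import ctrl
print(ctrl.close_job())"
```

```text
the job is handed in; nothing more can be done
None
```

I set the bottle, flask and jar aside upright on the grey board, stood the tin in the middle of the balance pan, then put all three back on the tray. The job was handed in at about 46 s of the 141 s allowed; no verdict is reported.

- **Positions:** In the final pictures the jar and bottle lids measured within about 0.5 mm of where they started, and the flask's stopper within about 1.6 mm. The tin was about 1–2 mm from the pan's centre when checked after release.
- **State:** The tin, the flask and, from above, the bottle and jar look upright. The gripper is open and clear, reading about zero force. The glass bowl, crucible and wash bottle look unmoved; I did not measure them.
- **What disagreed:** While on the board, the stopper measured about 5 mm and the bottle cap about 4 mm from where I had commanded them (by eye from the picture, about 4 mm and 2 mm). Re-gripping centred both again. An automatic circle fit on the tin gave a wrong centre, so I read its position from the picture instead. The bottle pressed down at up to about 13 N and the flask at about 8 N when set back on the tray.

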